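Make up a fitting kit in the kit tray

ROBOT

A 7-joint arm with a two-finger parallel gripper is mounted at the origin on the work surface; the furniture and walls round the work are solid. World frame = base frame: x ahead of the robot, y to its left, z up, the work surface at z = 0. Lengths are in m, angles in rad, forces in N, time in s.
With the tool pointing down it reaches from about 0.4 to 0.875 m from the base axis. Payload 19.3 kg.
Tool frame: the origin (TCP) lies at the very end of the fingers, on their centre line; the grasp point (between the pads) lies 19 mm behind it; z points along the fingers, y is the line along which they close (so a half turn about z gives the same grasp; the last joint's range is limited). The gripper opens to 85 mm and grips with 20 to 120 N. Pads are 22 mm wide; open, the fingers measure 114 mm over their backs; the gripper's body (76 mm by 85 mm) begins 54 mm behind the grasp point. The pads swing forward as they close: fully open they stand 13 mm farther back than shut.
Start: joints at [1.092, 0.521, -0.036, 1.599, 0.021, 1.021, -0.113], TCP at [0.248, -0.574, 0.231] pointing down, gripper open.
Joint ranges: [-2.91, 2.91], [-0.3, 2.13], [-1.5, 1.42], [0.17, 2.43], [-1.26, 4.41], [0.16, 1.93], [-2.52, 2.52]. Speed limits (rad/s): [1.89, 1.89, 2.39, 2.39, 3.01, 3.01, 3.01].

INTERFACE

Orientations are given as [roll, pitch, yaw] about the fixed x, y, z axes, in that order (R = Rz(yaw) Ry(pitch) Rx(roll)).
In Python, from workcell import bot gives the robot as it stands.
- The arm moves only by the shell command python3 -m crank 'ROWS' [FORCE]. ROWS is a JSON object of lists of equal length, an entry for each row: "travel": the shift along the world's x, y, z in cm, a list of three; "turn": the turn, a rotation vector about the world's x, y, z in degrees, a list of three; "gripper": the closure, from 0 (fully open) to 1 (shut). A call has exactly 5 rows; each row is the pose to reach, as a shift and turn from the pose commanded when the call began; what a row does not reach only later rows make up. A row lasts 1/10 s, in which the tool goes at most 50 mm and 8.59 degrees, less where a joint would pass 70% of its speed; a pose out of reach is approached as far as the arm can. A call with a gripper value outside its range is refused whole. The fingers move at their own pace and stop on an object; FORCE is the grip in N (left out, the last holds). Time passes only in rows, so rows that repeat a pose let the fingers close, or fill a call up. It gives the time, the measured TCP pose, the force, the opening and the grip force at its end, in the units of the state.
- bot.observe(): the state, without advancing time (a new reading comes with each control period).
- bot.grab_frame(name): name is "scene" or "top" or "wrist"; returns a dict with "pixels" (400x640x3 uint8, red, green, blue), "fx", "fy", "cx", "cy" (pixels), "dist" ([k1, k2, p1, p2, k3] as OpenCV has them; the pictures are not rectified), "extrinsics" (4x4, takes a point from world to camera coordinates). Camera axes: x right, y down, z forward; pixel columns grow to the right and rows downward; lengths in m; the calibration is good to about 2 mm. A picture is of the moment at which its call begins. There is no depth.
- bot.job_done(): hands the job in; it is judged then, once.
The state is a dict: "clock": time; "qpos": joint angles; "qd": joint speeds; "joint_efforts": joint torques, N m; "position": TCP position; "tool_rot": TCP orientation; "force": force on the tool from outside, world axes, zero at the start; "moment": the same for the moment, N m; "grip_width": finger opening in m; "finger_force": force on a finger pad.
Only numpy, scipy, OpenCV 4.12 (cv2) and the standard library are available. Lean on these libraries where they do the work, as an engineer would, in place of code of your own. Each camera call takes 0.05 s, during which the arm holds its last target. There are 200 camera calls.

TASK

Make up the kit in the flat blue tray with the four grey holders, which is light and loose: lay the larger of the two pressure gauges, the three-way push-in tee and the bronze silencer flat in the holders cut to their sizes, lengthwise to the pocket, and then, last of all because it is tall and easily knocked over, stand the red thread-sealant bottle upright in the remaining holder. Leave the smaller gauge and the elbow where they lie, and do not push the tray along the bench or tip it.

Things in the scene. Friction and masses are not known exactly. Their poses are not given: they have to be found in the camera images.
- large_gauge: pressure gauge lying on its back, white dial up, black round case 50 mm across and 21 mm high, brass stem to -x; 68 mm overall along x. Origin: centre of the underside of the 68 x 50 mm outline; the case's centre is 9 mm to +x of it. z up. 0.07 to 0.13 kg
- tee: black push-in tee with blue rings at its three ends, lying flat, 18 mm high. The straight run is 54 mm long along y (x = -19 to +3 mm), the branch points to +x and ends at x = +19 mm (38 mm overall along x). Origin: centre of the underside of the outline, z up. Can be gripped along x across the body and the branch, closing to about 35 mm. 0.03 to 0.06 kg
- silencer: bronze-coloured silencer, lying, 19 mm high: hexagon and thread at one end, rounded brown sintered body, about 48 mm long along y and 20 mm wide along x. Origin: centre of the underside, z up. Grip along x. 0.02 to 0.04 kg
- sealant_bottle: small red flat-sided bottle with a black pointed cap, standing, 108 mm tall; body 23 mm (x) by 40 mm (y), 70 mm tall. Origin: centre of the underside, z up. Grip the body along x. 0.03 to 0.065 kg
- gauge_nest: grey holder, loose in the blue tray (rim 16 mm high); foot 92 (x) by 100 mm (y). Origin: centre of its underside, 3 mm above the bench; dark pocket centred on it, floor 4 mm up. Walls 4 mm thick, tops 14 mm above the origin; 44 mm finger gaps in the two walls across y. Largest pocket, for the large gauge, 82 (x) by 66 mm (y); the gauge's x (stem) goes along the holder's x, either way round
- tee_nest: grey holder, loose in the blue tray (rim 16 mm high); foot 92 (x) by 100 mm (y). Origin: centre of its underside, 3 mm above the bench; dark pocket centred on it, floor 4 mm up. Walls 4 mm thick, tops 14 mm above the origin; 44 mm finger gaps in the two walls across y. Second largest pocket, for the tee, 70 (x) by 54 mm (y); the tee's run (its y) goes along the holder's x, either way round
- silencer_nest: grey holder, loose in the blue tray (rim 16 mm high); foot 92 (x) by 100 mm (y). Origin: centre of its underside, 3 mm above the bench; dark pocket centred on it, floor 4 mm up. Walls 4 mm thick, tops 14 mm above the origin; 44 mm finger gaps in the two walls across y. Pocket for the silencer, 66 (x) by 34 mm (y), long and narrow; the silencer's y goes along the holder's x, either way round
- bottle_nest: grey holder, loose in the blue tray (rim 16 mm high); foot 92 (x) by 100 mm (y). Origin: centre of its underside, 3 mm above the bench; dark pocket centred on it, floor 4 mm up. Walls 4 mm thick, tops 27 mm above the origin; 36 mm finger gaps in the two walls across y. Pocket for the bottle, 56 (x) by 39 mm (y), highest walls; the bottle's y (40 mm) goes along the holder's x, either way round
- small_gauge: look-alike, stays where it is: pressure gauge of the same make, but the case is 43 mm across, 62 mm overall along x with the stem to -x, 21 mm high. Origin: centre of the underside of the outline
- elbow: look-alike, stays where it is: black push-in elbow with only two ends at a right angle, one a light metal thread and one with a blue ring; 52 x 38 x 18 mm, lying flat. Origin: centre of the underside of the outline

How it is judged:
By the outcome, as a careful person would: the job done as asked, in the order asked, and still so for the second after the job is handed in, with the robot touching nothing.
It also fails if it takes over 104 s, if anything falls off the work surface, if the arm or the gripper's body presses on something with over 40 N, if the wrist force passes 120 N, or if a joint passes its speed limit or range.

## Working session

There is one attempt and no reset: what is moved stays moved. The work goes in short steps, Python scripts to look and compute and a shell command to move; the robot and the scene stay as the last step left them, time stands still between calls to the robot, and variables do not carry over. Pictures are saved under pics/ and viewed, at most 14 in all, crops included, and the job is handed in when it is done.

```bash
ls; mkdir -p pics
cat > h.py <<'E'
import numpy as np, cv2
from workcell import bot
def snap(cam,name):
    f=bot.grab_frame(cam); cv2.imwrite(f'pics/{name}.png',cv2.cvtColor(f['pixels'],cv2.COLOR_RGB2BGR))
    np.savez(f'pics/{name}.npz',**{k:np.array(v) for k,v in f.items()}); return f
def load(name): return dict(np.load(f'pics/{name}.npz'))
def KD(f): return np.array([[f['fx'],0,f['cx']],[0,f['fy'],f['cy']],[0,0,1.]]),np.array(f['dist'],float)
def world(f,uv,z):
    K,D=KD(f); n=cv2.undistortPoints(np.array(uv,float).reshape(-1,1,2),K,D).reshape(-1,2)
    T=np.array(f['extrinsics']); R,t=T[:3,:3],T[:3,3]; c=-R.T@t
    d=np.c_[n,np.ones(len(n))]@R; z=np.broadcast_to(z,len(n))
    return c+d*((z-c[2])/d[:,2])[:,None]
def pix(f,P):
    K,D=KD(f); T=np.array(f['extrinsics'])
    return cv2.projectPoints(np.array(P,float).reshape(-1,1,3),cv2.Rodrigues(T[:3,:3])[0],T[:3,3],K,D)[0].reshape(-1,2)
E
python3 - <<'E'
from h import *
for c in('top','scene'):
    f=snap(c,c+'0'); T=np.array(f['extrinsics']); print(c,-T[:3,:3].T@T[:3,3],f['fx'])
s=bot.observe(); print(s)
E
```

```text
pics
top [0.33292265 0.00730086 1.11392571] 438.1473311112518
scene [ 0.04666633 -0.5247064   0.49748547] 386.3273510999129
{'clock': 0.1, 'qpos': array([ 1.09177744,  0.52195976, -0.03631069,  1.5999487 ,  0.02119018,
        1.0211365 , -0.11277168]), 'qd': array([ 1.85666881e-04,  5.30522990e-05, -5.91571424e-04, -1.15896788e-03,
       -4.41355890e-04, -5.16099091e-04, -7.87858168e-04]), 'joint_efforts': array([ 5.41326008e-03, -9.28499866e+01,  1.98525891e+00, -3.70535553e+01,
        1.82503508e-02,  5.32101374e-03,  5.42877990e-05]), 'position': array([ 0.24828926, -0.57322185,  0.23078097]), 'tool_rot': array([-3.14052771e+00,  7.62552157e-05,  4.08816575e-01]), 'force': array([0.47205365, 0.01617451, 0.09791064]), 'moment': array([ 0.02163049, -0.02752011,  0.01906367]), 'finger_force': 0.0, 'grip_width': 0.08513448675292203}
```

View pics/top0.png

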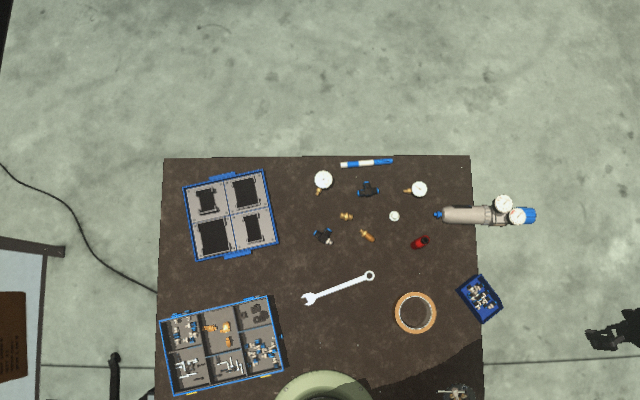

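View pics/scene0.png

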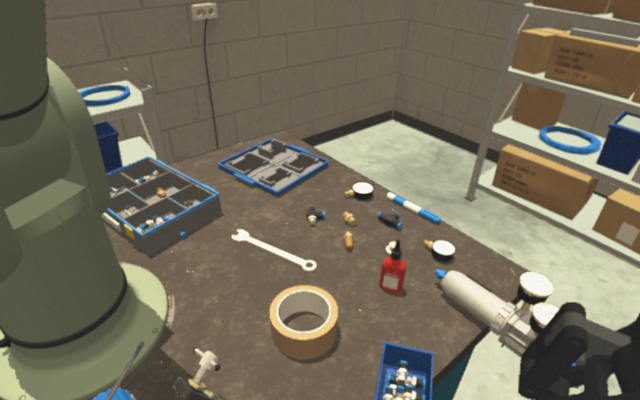

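Top view: +x is up and +y is left. The tray is at about (230,215), the gauges at (323,180) and (419,189), the tee at (369,189), the elbow at (323,237), the bottle at (419,243), and brass pieces at (346,216) and (367,236). I'll enlarge it.

Run:
```python
from h import *
im=cv2.imread('pics/top0.png')
a=cv2.resize(im[160:270,175:290],None,fx=5,fy=5,interpolation=cv2.INTER_CUBIC)
cv2.imwrite('pics/c1.png',a)
b=cv2.resize(im[155:260,295:445],None,fx=5.3,fy=5.3,interpolation=cv2.INTER_CUBIC)
cv2.imwrite('pics/c2.png',b)
```

```text
(no output)
```

View pics/c1.png

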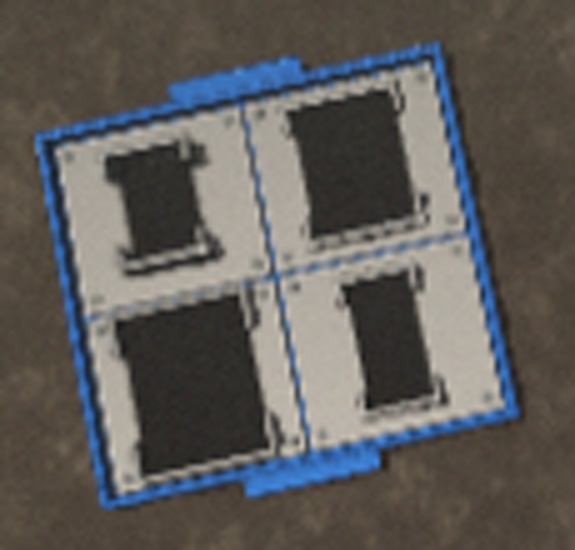

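View pics/c2.png

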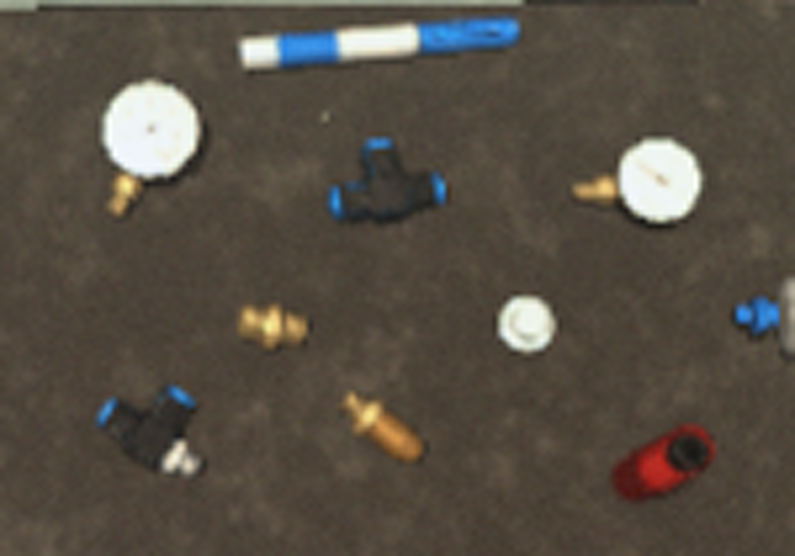

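The large gauge is the left one, with a dial 98/5.3 px across against 84/5.3 px. The silencer is at crop (385,430) and the brass nipple beside it isn't part of the kit. The nests are bottle top-left, tee top-right, gauge bottom-left and silencer bottom-right, at a yaw of about 10°.

Run:
```python
from h import *
np.set_printoptions(precision=4,suppress=True)
f=load('top0')
c1=lambda p:(np.array(p)+.5)/5-.5+[175,160]
c2=lambda p:(np.array(p)+.5)/5.3-.5+[295,155]
w=lambda c,p,z:world(f,c(np.array(p,float)),z)
tr=w(c1,[[40,138],[438,47],[514,412],[105,503]],.016);print('tray',tr, 'c',tr.mean(0),[np.linalg.norm(tr[i]-tr[(i+1)%4]) for i in range(4)])
d=tr[0]-tr[3]+tr[1]-tr[2];yaw=np.arctan2(d[1],d[0]);d2=tr[0]-tr[1]+tr[3]-tr[2];print('yaw',np.degrees(yaw),np.degrees(np.arctan2(d2[1],d2[0]))-90)
g=w(c2,[[151,130],[119,212],[660,181],[575,190]],[.021,.01,.021,.01]);print('gauges',g)
t=w(c2,[[378,145],[335,203],[440,188]],.012);print('tee',t)
s=w(c2,[[348,398],[418,455]],.009);print('sil',s, s.mean(0))
b=w(c2,[[688,450]],.095);print('bottlecap',b)
b=w(c2,[[631,480]],.0);print('bottle base corner',b)
for n,p in dict(el=[[105,415],[182,395],[185,465]],marker=[[240,55],[520,30]],cap=[[526,323]],nip=[[272,326]]).items():print(n,w(c2,p,.01))
fs=load('scene0')
```

```text
tray [[0.5936 0.3575 0.016 ]
 [0.6392 0.1506 0.016 ]
 [0.4489 0.1101 0.016 ]
 [0.4047 0.3165 0.016 ]] c [0.5216 0.2337 0.016 ] [np.float64(0.21178866270005794), np.float64(0.1945746453967943), np.float64(0.21103436931038055), np.float64(0.19324766856798173)]
yaw 12.13241759110551 12.276465005715352
gauges [[ 0.6091 -0.0068  0.021 ]
 [ 0.571   0.0091  0.01  ]
 [ 0.5814 -0.2533  0.021 ]
 [ 0.5798 -0.2138  0.01  ]]
tee [[ 0.6027 -0.1177  0.012 ]
 [ 0.574  -0.0959  0.012 ]
 [ 0.5809 -0.1473  0.012 ]]
sil [[ 0.4788 -0.0999  0.009 ]
 [ 0.4509 -0.1328  0.009 ]] [ 0.4649 -0.1163  0.009 ]
bottlecap [[ 0.4424 -0.2421  0.095 ]]
bottle base corner [[ 0.4384 -0.2368  0.    ]]
el [[ 0.4718  0.0168  0.01  ]
 [ 0.481  -0.0202  0.01  ]
 [ 0.4473 -0.0211  0.01  ]]
marker [[ 0.6494 -0.0513  0.01  ]
 [ 0.6611 -0.1902  0.01  ]]
cap [[ 0.5142 -0.187   0.01  ]]
nip [[ 0.5141 -0.0641  0.01  ]]
```

```bash
python3 -m crank '{"travel":[[2,3,2],[4,6,3],[6,9,4],[8,12,5],[8,12,5]],"turn":[[0,0,8],[0,0,16],[0,0,24],[0,0,32],[0,0,34]],"gripper":[0,0,0,0,0]}' 40
python3 -m crank '{"travel":[[3,4,0],[6,8,0],[9,12,0],[11,16,0],[12,18,0]],"turn":[[0,0,8],[0,0,16],[0,0,24],[0,0,32],[0,0,34]],"gripper":[0,0,0,0,0]}'
python3 -m crank '{"travel":[[3,4,0],[6,8,1],[9,12,1],[11,16,2],[11,17,2]],"turn":[[0,0,8],[0,0,16],[0,0,24],[0,0,32],[0,0,34]],"gripper":[0,0,0,0,0]}'
python3 -m crank '{"travel":[[0,0,0],[0,0,0],[0,0,0],[0,0,0],[0,0,0]],"turn":[[0,0,8],[0,0,16],[0,0,24],[0,0,32],[0,0,32]],"gripper":[0,0,0,0,0]}'
python3 - <<'E'
from h import *
f=snap('wrist','w1'); T=np.array(f['extrinsics']); print(-T[:3,:3].T@T[:3,3],T[2,:3],f['fx']); s=bot.observe();print(s['clock'],s['position'],s['tool_rot'],s['qpos'],s['force'])
E
```

```text
clock: 0.6
position: [0.3319, -0.45, 0.2827]
tool_rot: [3.14, -0.001, 1.013]
force: [-0.1, -0.8, 0.2]
grip_width: 0.0856
finger_force: 0.0
clock: 1.1
position: [0.45, -0.2698, 0.2813]
tool_rot: [3.141, -0.001, 1.604]
force: [-0.2, -0.1, 1.2]
grip_width: 0.0852
finger_force: 0.0
clock: 1.6
position: [0.5605, -0.0986, 0.3019]
tool_rot: [3.139, -0.001, 2.199]
force: [-0.2, -0.6, 0.0]
grip_width: 0.0853
finger_force: 0.0
clock: 2.1
position: [0.5581, -0.1042, 0.3009]
tool_rot: [-3.141, -0.001, 2.748]
force: [0.5, -0.2, 0.1]
grip_width: 0.0858
finger_force: 0.0
[ 0.49904121 -0.07967545  0.44271698] [ 0.23740925 -0.09940097 -0.96631066] 279.2277383758981
2.15 [ 0.5581386  -0.10421453  0.30094563] [-3.14140677e+00 -6.51437693e-04  2.74292769e+00] [ 0.59111607  0.43685383 -0.71305955  1.64111949  0.30404261  1.17852215
  0.97898857] [-0.62267856 -0.02675036 -0.29773667]
```

View pics/w1.png

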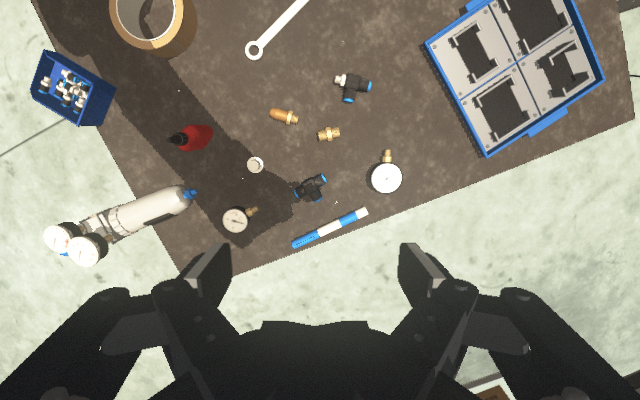

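Wrist view: large gauge dial at (387,178) with stem tip at (387,151), tee at (311,187), silencer between (270,114) and (298,120), bottle cap at (175,139), tray at the upper right. I'll cross-check these against the top view.

Run:
```python
from h import *
np.set_printoptions(precision=4,suppress=True)
f=load('w1')
print('gauge',world(f,[[387,178],[387,151]],[.021,.01]))
print('tee branch,ends',world(f,[[295,187],[323,178],[318,197]],.012))
print('sil',world(f,[[270,114],[298,120]],.009))
# projections of tray model from top estimate, to check
y=np.radians(12.2);u=np.array([np.cos(y),np.sin(y)]);v=np.array([-u[1],u[0]]);c=np.array([.5216,.2337])
print('tray corners px',pix(f,[[*(c+a*.097*u+b*.1057*v),.016] for a,b in((1,-1),(-1,-1))]))
print('bottle cap px from top est',pix(f,[[.4424,-.2421,.095]]))
# triangulate cap tip region: ray top (cap) and ray wrist
for z in(.07,.09,.1,.108):print(z,world(load('top0'),[(688.5)/5.3-.5+295,(450.5)/5.3-.5+155],z)[0,:2],world(f,[[172,140]],z)[0,:2])
im=cv2.imread('pics/w1.png');a=cv2.resize(im[110:170,155:225],None,fx=6,fy=6,interpolation=2)
b=cv2.resize(im[0:165,420:610],None,fx=2.18,fy=2.18,interpolation=2)
o=np.zeros((365,840,3),np.uint8);o[:360,:420]=a;o[:b.shape[0],425:425+b.shape[1]]=b[:365];cv2.imwrite('pics/c3.png',o[:,:800])
```

```text
gauge [[ 0.6108 -0.006   0.021 ]
 [ 0.5738  0.0095  0.01  ]]
tee branch,ends [[ 0.5714 -0.1433  0.012 ]
 [ 0.575  -0.0972  0.012 ]
 [ 0.6003 -0.116   0.012 ]]
sil [[ 0.4555 -0.134   0.009 ]
 [ 0.4796 -0.0988  0.009 ]]
tray corners px [[487.0194 156.0671]
 [426.0282  41.5494]]
bottle cap px from top est [[175.4378 136.4053]]
0.07 [ 0.4451 -0.2482] [ 0.4406 -0.2604]
0.09 [ 0.4429 -0.2433] [ 0.4437 -0.2507]
0.1 [ 0.4419 -0.2409] [ 0.4453 -0.2458]
0.108 [ 0.441  -0.2389] [ 0.4465 -0.2419]
```

View pics/c3.png

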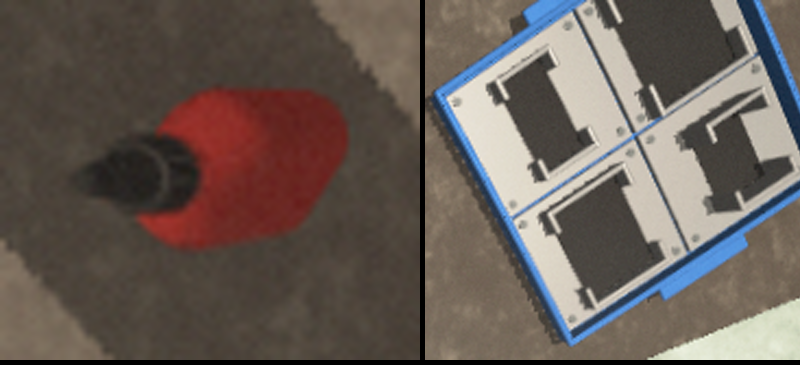

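```bash
python3 -m crank '{"travel":[[2,4,-4],[4,8,-8],[5.2,9.75,-12],[5.2,9.75,-16],[5.2,9.75,-18]],"turn":[[0,0,0],[0,0,0],[0,0,0],[0,0,0],[0,0,0]],"gripper":[0,0,0,0,0]}'
python3 - <<'E'
from h import *
f=snap('wrist','w2'); s=bot.observe();print(s['clock'],s['position'],s['tool_rot'])
E
```

```text
clock: 2.65
position: [0.609, -0.0047, 0.1171]
tool_rot: [-3.14, -0.004, 2.744]
force: [-1.6, -0.1, -0.3]
grip_width: 0.0853
finger_force: 0.0
2.7 [ 0.60792041 -0.0056278   0.11517179] [-3.13874357 -0.00633555  2.74377031]
```

View pics/w2.png

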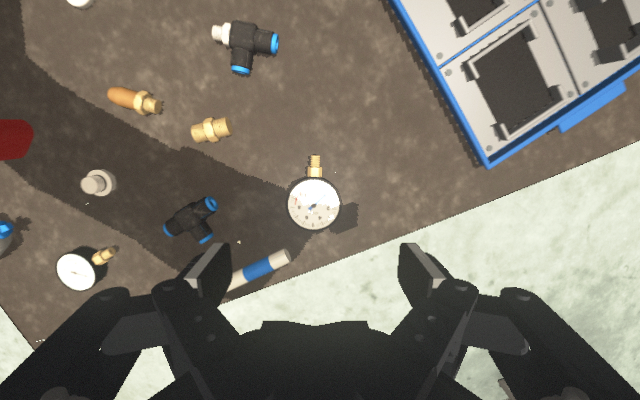

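The gauge is centred between the fingers, at (313,204), and the pen is clear of the left finger. I'll descend and grip.

```bash
python3 -c "
from h import *
f=load('w2');print(world(f,[[313.5,204],[315,157]],[.021,.01]))"
python3 -m crank '{"travel":[[0,0,-3],[0,0,-6],[0,0,-9],[0,0,-10.8],[0,0,-11.6]],"turn":[[0,0,0],[0,0,0],[0,0,0],[0,0,0],[0,0,0]],"gripper":[0,0,0,0,0]}' 40
python3 -m crank '{"travel":[[0,0,0],[0,0,0],[0,0,0],[0,0,0],[0,0,0]],"turn":[[0,0,0],[0,0,0],[0,0,0],[0,0,0],[0,0,0]],"gripper":[0.4,0.6,0.6,0.6,0.6]}' 40
python3 -m crank '{"travel":[[0,0,0],[0,0,0],[0,0,0],[0,0,0],[0,0,0]],"turn":[[0,0,0],[0,0,0],[0,0,0],[0,0,0],[0,0,0]],"gripper":[0.6,0.6,0.6,0.6,0.6]}' 40
```

```text
[[ 0.60985613 -0.00625625  0.021     ]
 [ 0.5732835   0.01045561  0.01      ]]
clock: 3.2
position: [0.6101, -0.0063, 0.0045]
tool_rot: [-3.141, -0.001, 2.745]
force: [-0.5, 0.2, 0.9]
grip_width: 0.0852
finger_force: 0.0
clock: 3.7
position: [0.6113, -0.006, 0.007]
tool_rot: [3.141, 0.002, 2.747]
force: [-2.6, -0.1, 9.1]
grip_width: 0.047
finger_force: 39.5
clock: 4.2
position: [0.6113, -0.006, 0.007]
tool_rot: [3.141, 0.002, 2.747]
force: [-2.7, 0.2, 10.7]
grip_width: 0.0471
finger_force: 39.5
```

Width 47 mm, so it's gripped. The 10 N of upward force shows the fingertips reach about 7 mm past the TCP when closed this far, which I'll allow for. I'll lift and carry it over the tray.

```bash
python3 -m crank '{"travel":[[0,0,0.5],[0,0,2],[0,0,5],[0,0,8],[0,0,10]],"turn":[[0,0,0],[0,0,0],[0,0,0],[0,0,0],[0,0,0]],"gripper":[0.6,0.6,0.6,0.6,0.6]}' 40
python3 -m crank '{"travel":[[-0.5,1,1],[-2,4,2],[-4,8,3],[-6,12,4],[-7.5,15.5,5]],"turn":[[0,0,2],[0,0,6],[0,0,11],[0,0,17],[0,0,22]],"gripper":[0.6,0.6,0.6,0.6,0.6]}'
python3 -m crank '{"travel":[[-1.8,3.8,0],[-3.7,7.7,0],[-5.2,10.8,0],[-6,12.4,0],[-6.1,12.7,0]],"turn":[[0,0,5],[0,0,9],[0,0,12],[0,0,12.8],[0,0,12.8]],"gripper":[0.6,0.6,0.6,0.6,0.6]}'
python3 - <<'E'
from h import *
f=snap('wrist','w3'); s=bot.observe();print(s['clock'],s['position'],s['tool_rot'],s['qpos'],s['grip_width'])
E
```

```text
clock: 4.7
position: [0.6111, -0.0058, 0.1087]
tool_rot: [3.141, 0.002, 2.747]
force: [0.5, 0.4, -1.5]
grip_width: 0.0466
finger_force: 41.5
clock: 5.2
position: [0.5333, 0.1514, 0.1561]
tool_rot: [-3.142, -0.0, 3.139]
force: [0.3, 0.8, -1.4]
grip_width: 0.0468
finger_force: 41.5
clock: 5.7
position: [0.4723, 0.2787, 0.1557]
tool_rot: [3.141, -0.0, -2.922]
force: [0.3, -0.3, -1.1]
grip_width: 0.0465
finger_force: 41.5
5.75 [0.47307733 0.27755959 0.15553173] [ 3.14134754e+00 -1.49359923e-04 -2.92458618e+00] [-0.05608625  0.61926552 -0.82483     1.84487648  0.5614303   0.92765308
  0.64870377] 0.0471496132203978
```

View pics/w3.png

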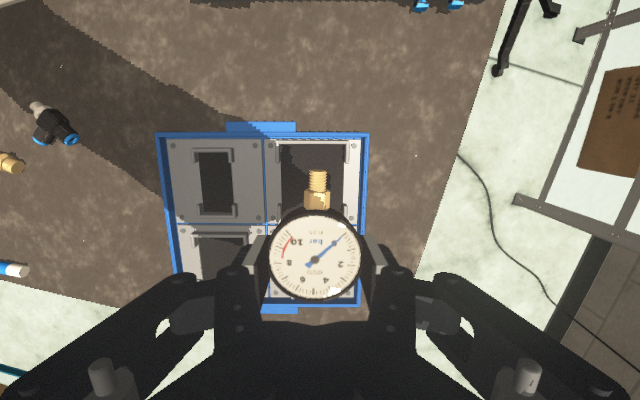

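The stem points toward the base and the gauge lines up with the tray. Tray corners are at (157,134) and (369,133), and the cross seam between the nests is at (264,224).

Run:
```python
from h import *
np.set_printoptions(precision=4,suppress=True)
f=load('w3')
p=world(f,[[157,134],[369,133]],.016);print(p,np.linalg.norm(p[0]-p[1]))
d=p[1]-p[0];a=np.arctan2(d[1],d[0])-np.pi/2;print('yaw',np.degrees(a))
m=world(f,[[264,145],[264,224]],.007);print('seams',m)
u=np.array([np.cos(a),np.sin(a)]);v=np.array([-u[1],u[0]])
c=p.mean(0)[:2]+.097*u;print('centre',c)
# silencer pocket walls tops z=.017: outer corners ; gauge nest right & left wall
q=world(f,[[200,150],[233,150],[200,214],[234,214]],.007);print('sil pocket',q,q.mean(0))
for n,(i,j) in dict(gauge=(-1,1),sil=(-1,-1),tee=(1,-1),bot=(1,1)).items():print(n,c+i*.0465*u+j*.051*v)
print(bot.observe()['position'])
```

```text
[[0.4492 0.1117 0.016 ]
 [0.4032 0.3175 0.016 ]] 0.21089833575685618
yaw 12.620265938994875
seams [[0.4381 0.2174 0.007 ]
 [0.5225 0.2323 0.007 ]]
centre [0.5209 0.2358]
sil pocket [[0.4573 0.1531 0.007 ]
 [0.45   0.1869 0.007 ]
 [0.5267 0.1613 0.007 ]
 [0.5184 0.1981 0.007 ]] [0.4881 0.1749 0.007 ]
gauge [0.4643 0.2754]
sil [0.4866 0.1759]
tee [0.5774 0.1962]
bot [0.5551 0.2958]
[0.4731 0.2776 0.1555]
```

```bash
python3 -m crank '{"travel":[[-0.25,-0.2,-2],[-0.25,-0.2,-5],[-0.25,-0.2,-8],[-0.25,-0.2,-10],[-0.25,-0.2,-11]],"turn":[[0,0,0],[0,0,0],[0,0,0],[0,0,0],[0,0,0]],"gripper":[0.6,0.6,0.6,0.6,0.6]}' 40
python3 -m crank '{"travel":[[0,0,-0.7],[0,0,-1.4],[0,0,-2],[0,0,-2.5],[0,0,-2.8]],"turn":[[0,0,0],[0,0,0],[0,0,0],[0,0,0],[0,0,0]],"gripper":[0.6,0.6,0.6,0.6,0.6]}' 40
python3 -c "
from h import *
print(bot.observe()['position'],bot.observe()['force']); snap('wrist','w4')"
```

```text
clock: 6.25
position: [0.4716, 0.2726, 0.0437]
tool_rot: [-3.14, -0.002, -2.929]
force: [0.9, -0.7, -0.6]
grip_width: 0.0472
finger_force: 41.5
clock: 6.75
position: [0.472, 0.274, 0.0171]
tool_rot: [-3.142, 0.0, -2.928]
force: [0.3, -0.4, -1.3]
grip_width: 0.0469
finger_force: 41.5
[0.47200841 0.27398674 0.01714657] [ 0.28604664 -0.44096758 -1.25839373]
```

View pics/w4.png

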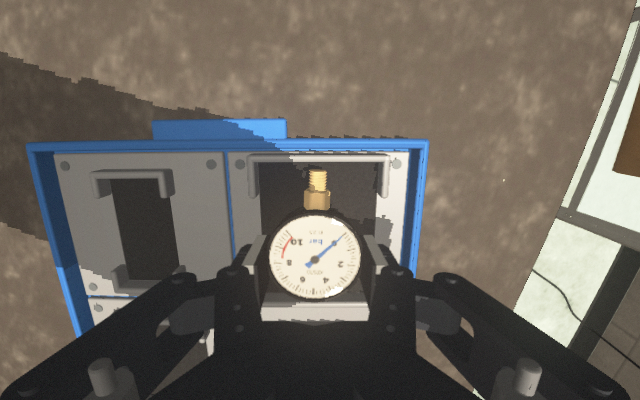

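The gauge is centred in its pocket (walls at columns 248–389, dial at 315), with no contact force. I'll lower it 2 mm, open slightly and lift.

```bash
python3 -m crank '{"travel":[[0,0,-0.1],[0,0,-0.2],[0,0,-0.2],[0,0,-0.2],[0,0,-0.2]],"turn":[[0,0,0],[0,0,0],[0,0,0],[0,0,0],[0,0,0]],"gripper":[0.6,0.6,0.35,0.33,0.33]}' 40
python3 -m crank '{"travel":[[0,0,0],[0,0,0.5],[0,0,2],[0,0,5],[0,0,9]],"turn":[[0,0,0],[0,0,0],[0,0,0],[0,0,0],[0,0,0]],"gripper":[0.33,0.33,0.33,0.33,0.33]}' 40
python3 -c "
from h import *
print(bot.observe()['qpos']); snap('top','t1');f=load('t1')
import cv2
im=cv2.imread('pics/t1.png');cv2.imwrite('pics/t1c.png',cv2.resize(im[150:280,170:440],None,fx=2.9,fy=2.9,interpolation=2))"
```

```text
clock: 7.3
position: [0.472, 0.2741, 0.0154]
tool_rot: [3.142, 0.0, -2.928]
force: [0.0, 1.1, -0.5]
grip_width: 0.0573
finger_force: 0.0
clock: 7.8
position: [0.4711, 0.2738, 0.1064]
tool_rot: [-3.141, -0.002, -2.928]
force: [1.8, 0.2, 0.0]
grip_width: 0.0571
finger_force: 0.0
[-0.08775674  0.68043463 -0.77504537  1.88642206  0.63149316  0.8398559
  0.59113936]
```

View pics/t1c.png

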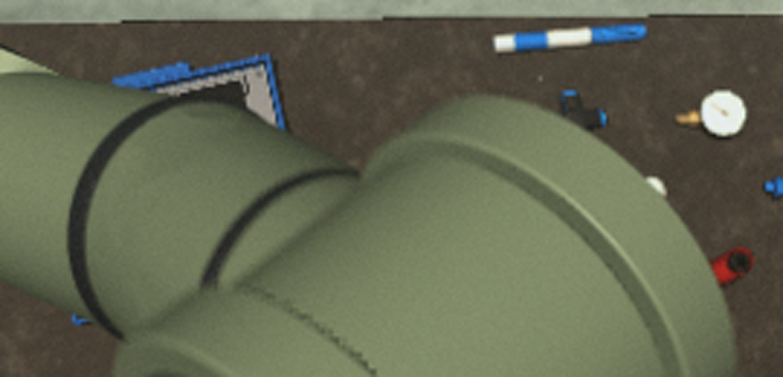

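The arm hides the tray from above. Next is the tee. I'll refine the tee, silencer and bottle poses numerically from the saved pictures.

Run:
```python
from h import *
from scipy.optimize import minimize
np.set_printoptions(precision=4,suppress=True)
f=load('w2');hsv=cv2.cvtColor(f['pixels'],cv2.COLOR_RGB2HSV)
def comps(m,x0,y0,x1,y1,z,mn=8):
    k=np.zeros_like(m);k[y0:y1,x0:x1]=m[y0:y1,x0:x1]
    n,_,st,ce=cv2.connectedComponentsWithStats(k.astype(np.uint8))
    return [(st[i,4],ce[i],world(f,ce[i],z)[0,:2]) for i in range(1,n) if st[i,4]>=mn]
for c in comps(cv2.inRange(hsv,(95,110,40),(125,255,255)),150,190,225,248,.010):print('tee',c)
m=cv2.inRange(hsv,(8,90,60),(28,255,255));k=np.zeros_like(m);k[80:120,100:170]=m[80:120,100:170]
yx=np.argwhere(k)[:,::-1].astype(float);P=world(f,yx,.009)[:,:2];c=P.mean(0);_,_,V=np.linalg.svd(P-c,full_matrices=False)
pr=(P-c)@V.T;lo,hi=np.percentile(pr,1,0),np.percentile(pr,99,0);print('sil',len(P),c,'axis',np.degrees(np.arctan2(V[0,1],V[0,0])),'len',hi-lo,'mid',c+((lo+hi)/2)@V)
# bottle silhouette
obs=[]
for n in('top0','w1'):
    g=load(n);h=cv2.cvtColor(g['pixels'],cv2.COLOR_RGB2HSV)
    mk=cv2.inRange(h,(0,150,40),(7,255,255))|cv2.inRange(h,(172,150,40),(180,255,255))
    uv=pix(g,[[.443,-.241,.04]])[0].astype(int);k=np.zeros_like(mk);s=slice(uv[1]-30,uv[1]+30),slice(uv[0]-30,uv[0]+35);k[s]=mk[s]
    hull=cv2.convexHull(np.argwhere(k)[:,::-1].astype(np.float32));obs.append((g,hull.reshape(-1,2)));print(n,cv2.contourArea(hull))
def cost(p):
    c,s=np.cos(p[2]),np.sin(p[2]);e=0
    for g,H in obs:
        B=np.array([[p[0]+c*a-s*b,p[1]+s*a+c*b,z] for a in(-.0115,.0115) for b in(-.02,.02) for z in(0,.062)])
        q=cv2.convexHull(pix(g,B).astype(np.float32)).reshape(-1,2)
        e+=cv2.contourArea(q)+cv2.contourArea(H+.0)-2*cv2.intersectConvexConvex(q,H)[0]
    return e
r=min((minimize(cost,[.443,-.241,a],method='Nelder-Mead',options=dict(initial_simplex=np.array([.443,-.241,a])+np.array([[0,0,0],[.008,0,0],[0,.008,0],[0,0,.3]]))) for a in np.arange(-1.5,1.5,.4)),key=lambda r:r.fun)
print('bottle',r.x[:2],np.degrees(r.x[2]),r.fun)
```

```text
tee (np.int32(140), array([210.7286, 203.5929]), array([ 0.5753, -0.0957]))
tee (np.int32(44), array([166.2727, 230.5227]), array([ 0.5823, -0.1489]))
tee (np.int32(63), array([205.7937, 238.3333]), array([ 0.6042, -0.1167]))
sil 927 [ 0.4658 -0.1158] axis 51.177347530385894 len [0.0478 0.0188] mid [ 0.4659 -0.1157]
top0 147.5
w1 678.0
bottle [ 0.444  -0.2422] 8.65069006291258 346.83300879312446
```

```bash
python3 -m crank '{"travel":[[0.5,-2,1],[1.5,-5,1.5],[2.5,-8.5,1.5],[3.5,-12,1.5],[4.5,-15.5,1.5]],"turn":[[0,0,-7],[0,0,-14],[0,0,-21],[0,0,-28],[0,0,-35]],"gripper":[0.33,0.33,0.33,0.33,0.33]}'
python3 -m crank '{"travel":[[1,-3.5,0],[2,-7,0],[3,-10.5,0],[4,-14,0],[4.5,-16,0]],"turn":[[0,0,-7],[0,0,-14],[0,0,-21],[0,0,-28],[0,0,-35]],"gripper":[0.33,0.33,0.33,0.33,0.33]}'
python3 -m crank '{"travel":[[1,-3,0],[2,-6,0],[2.5,-8,0],[2.6,-8,0],[2.6,-8,0]],"turn":[[0,0,-7],[0,0,-14],[0,0,-21],[0,0,-23.7],[0,0,-23.7]],"gripper":[0.33,0.33,0.33,0.33,0.33]}'
python3 - <<'E'
from h import *
f=snap('wrist','w5'); s=bot.observe();print(s['position'],s['tool_rot'],s['qpos'])
hsv=cv2.cvtColor(f['pixels'],cv2.COLOR_RGB2HSV);m=cv2.inRange(hsv,(95,110,40),(125,255,255))
n,_,st,ce=cv2.connectedComponentsWithStats(m)
for i in range(1,n):
    if 30<st[i,4]<900:
        w=world(f,ce[i],.010)[0,:2]
        if np.hypot(*(w-[.587,-.121]))<.06:print(st[i,4],ce[i],w)
E
```

```text
clock: 8.35
position: [0.5173, 0.1177, 0.1216]
tool_rot: [3.141, 0.001, 2.739]
force: [0.1, 0.2, -0.6]
grip_width: 0.0575
finger_force: 0.0
clock: 8.85
position: [0.5625, -0.044, 0.1214]
tool_rot: [3.141, 0.001, 2.126]
force: [0.9, 0.1, -0.6]
grip_width: 0.0571
finger_force: 0.0
clock: 9.35
position: [0.5881, -0.1211, 0.1213]
tool_rot: [3.141, -0.0, 1.718]
force: [-0.4, 0.2, -0.7]
grip_width: 0.0571
finger_force: 0.0
[ 0.58801992 -0.12048491  0.12118482] [ 3.14080263e+00 -4.88636374e-04  1.72120500e+00] [ 3.57262044e-01  6.36878739e-01 -3.68206984e-01  1.74698651e+00
  2.98401592e-01  8.12436462e-01 -1.40420980e-03]
92 [303.54347826 169.95652174] [ 0.57533893 -0.09614901]
50 [303.9  224.02] [ 0.58287245 -0.14773922]
```

```bash
python3 -m crank '{"travel":[[-0.1,0,-3],[-0.1,0,-6],[-0.1,0,-8.5],[-0.1,0,-10],[-0.1,0,-10.8]],"turn":[[0,0,0],[0,0,0],[0,0,0],[0,0,0],[0,0,0]],"gripper":[0.33,0.33,0.33,0.33,0.33]}' 40
python3 -m crank '{"travel":[[0,0,0],[0,0,0],[0,0,0],[0,0,0],[0,0,0]],"turn":[[0,0,0],[0,0,0],[0,0,0],[0,0,0],[0,0,0]],"gripper":[0.5,0.7,0.75,0.75,0.75]}' 30
python3 -m crank '{"travel":[[0,0,0],[0,0,0.5],[0,0,2],[0,0,5],[0,0,9]],"turn":[[0,0,0],[0,0,0],[0,0,0],[0,0,0],[0,0,0]],"gripper":[0.75,0.75,0.75,0.75,0.75]}' 30
```

```text
clock: 9.9
position: [0.5866, -0.1203, 0.0116]
tool_rot: [-3.141, -0.001, 1.721]
force: [-0.1, 0.0, 0.6]
grip_width: 0.057
finger_force: 0.0
clock: 10.4
position: [0.5875, -0.1211, 0.0132]
tool_rot: [3.14, 0.001, 1.719]
force: [-1.2, 0.6, 7.9]
grip_width: 0.033
finger_force: 30.8
clock: 10.9
position: [0.5861, -0.1208, 0.1033]
tool_rot: [-3.14, -0.001, 1.72]
force: [0.2, -0.0, 0.3]
grip_width: 0.0324
finger_force: 30.0
```

```bash
python3 -m crank '{"travel":[[0,1,1],[-0.1,3,2],[-0.2,6,3],[-0.3,9,4],[-0.3,12,4]],"turn":[[0,0,7],[0,0,14],[0,0,21],[0,0,28],[0,0,35]],"gripper":[0.75,0.75,0.75,0.75,0.75]}'
python3 -m crank '{"travel":[[-0.1,3,0],[-0.2,6,0],[-0.3,9,0],[-0.3,12,0],[-0.3,14,0]],"turn":[[0,0,7],[0,0,14],[0,0,21],[0,0,28],[0,0,35]],"gripper":[0.75,0.75,0.75,0.75,0.75]}'
python3 -m crank '{"travel":[[-0.1,2.5,0],[-0.2,4.5,0],[-0.3,5.4,0],[-0.3,5.6,0],[-0.3,5.6,0]],"turn":[[0,0,7],[0,0,14],[0,0,21],[0,0,23.8],[0,0,23.8]],"gripper":[0.75,0.75,0.75,0.75,0.75]}'
python3 - <<'E'
from h import *
f=snap('wrist','w6'); s=bot.observe();print(s['position'],s['tool_rot'],s['qpos'],s['grip_width'])
E
```

```text
clock: 11.4
position: [0.5844, -0.0, 0.1449]
tool_rot: [3.14, 0.002, 2.335]
force: [0.9, -0.1, -0.0]
grip_width: 0.0332
finger_force: 30.0
clock: 11.9
position: [0.5807, 0.1412, 0.1437]
tool_rot: [3.141, 0.001, 2.948]
force: [0.5, 0.2, -0.3]
grip_width: 0.0329
finger_force: 30.0
clock: 12.4
position: [0.5779, 0.1952, 0.1432]
tool_rot: [-3.141, 0.001, -2.925]
force: [1.0, -1.0, 0.1]
grip_width: 0.0329
finger_force: 30.0
[0.57799165 0.1947851  0.14309943] [-3.14118227e+00  4.93929539e-04 -2.92789032e+00] [ 0.09398621  0.71602529 -0.7883046   1.6915308   0.59210631  0.98797782
  0.87498828] 0.03313259222812281
```

View pics/w6.png

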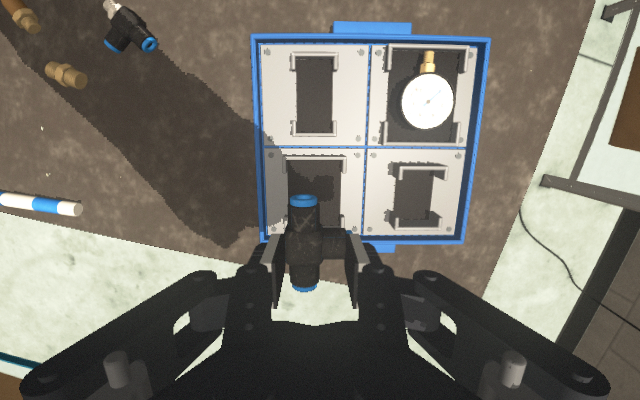

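The gauge sits properly in its nest and the tee is held level with its run along the pocket. The seam cross is at (367,147) and the tray's near corners are at (253,36) and (489,40).

Run:
```python
from h import *
np.set_printoptions(precision=4,suppress=True)
f=load('w6')
cr=world(f,[[367,147.5]],.006)[0,:2];co=world(f,[[253,36],[489,40]],.016)[:,:2];print('cross',cr,'corners',co)
a=np.arctan2(*(co[1]-co[0])[::-1])-np.pi/2;e=world(f,[[265,147],[468,149]],.006)[:,:2];b=np.arctan2(*(e[1]-e[0])[::-1])-np.pi/2
print(np.degrees([a,b]));a=np.radians(12.4);u=np.array([np.cos(a),np.sin(a)]);v=np.array([-u[1],u[0]])
for n,(i,j) in dict(gauge=(-1,1),sil=(-1,-1),tee=(1,-1),bot=(1,1)).items():print(n,cr+i*.0465*u+j*.0505*v)
print('sil pocket',world(f,[[297,56],[332,56],[297,132],[333,132]],[.007]*4)[:,:2].mean(0))
print('tee near wall top outer corners',world(f,[[283,156],[347,156]],.017)[:,:2])
print('bot walls top',world(f,[[393,165],[447,166],[384,228],[439,229]],.03)[:,:2])
```

```text
cross [0.523  0.2354] corners [[0.4504 0.1111]
 [0.4058 0.3163]]
[12.2645 12.1194]
gauge [0.4668 0.2748]
sil [0.4885 0.1761]
tee [0.5793 0.1961]
bot [0.5576 0.2947]
sil pocket [0.4863 0.1745]
tee near wall top outer corners [[0.5478 0.1571]
 [0.5346 0.2167]]
bot walls top [[0.5324 0.2582]
 [0.5221 0.3077]
 [0.5933 0.2672]
 [0.5827 0.3207]]
```

```bash
python3 -m crank '{"travel":[[0.1,0.05,-2],[0.1,0.05,-5],[0.1,0.05,-8],[0.1,0.05,-9],[0.1,0.05,-9.6]],"turn":[[0,0,0],[0,0,0],[0,0,0],[0,0,0],[0,0,0]],"gripper":[0.75,0.75,0.75,0.75,0.75]}' 30
python3 -m crank '{"travel":[[0,0,-0.6],[0,0,-1.2],[0,0,-1.7],[0,0,-2.2],[0,0,-2.5]],"turn":[[0,0,0],[0,0,0],[0,0,0],[0,0,0],[0,0,0]],"gripper":[0.75,0.75,0.75,0.75,0.75]}'
```

```text
clock: 12.95
position: [0.5789, 0.1952, 0.0462]
tool_rot: [-3.141, -0.0, -2.928]
force: [-0.1, -0.1, 0.4]
grip_width: 0.0328
finger_force: 30.0
clock: 13.45
position: [0.5789, 0.1955, 0.021]
tool_rot: [-3.142, -0.0, -2.927]
force: [0.4, -0.6, 0.3]
grip_width: 0.0333
finger_force: 30.0
```

```bash
python3 -m crank '{"travel":[[0,0,0],[0,0,0],[0,0,0],[0,0,0],[0,0,0]],"turn":[[0,0,0],[0,0,0],[0,0,0],[0,0,0],[0,0,0]],"gripper":[0.55,0.48,0.46,0.46,0.46]}' 30
python3 -m crank '{"travel":[[0,0,0.5],[0,0,2],[0,0,5],[0,0,9],[0,0,11]],"turn":[[0,0,0],[0,0,0],[0,0,0],[0,0,0],[0,0,0]],"gripper":[0.46,0.46,0.46,0.46,0.46]}' 30
python3 -m crank '{"travel":[[-0.5,-2,0],[-1.5,-6,0],[-2.6,-10.5,0],[-3.7,-15,0],[-4.7,-19,0]],"turn":[[0,0,7],[0,0,14],[0,0,21],[0,0,28],[0,0,35]],"gripper":[0.46,0.46,0.46,0.46,0.46]}'
```

```text
clock: 13.95
position: [0.579, 0.1955, 0.0214]
tool_rot: [-3.142, 0.0, -2.927]
force: [-0.2, -0.4, -0.9]
grip_width: 0.046
finger_force: 0.0
clock: 14.45
position: [0.5796, 0.1963, 0.1355]
tool_rot: [3.141, 0.003, -2.926]
force: [0.6, -0.1, 0.5]
grip_width: 0.0462
finger_force: 0.0
clock: 14.95
position: [0.5313, 0.0033, 0.1324]
tool_rot: [-3.14, -0.0, -2.311]
force: [1.1, -0.6, -0.3]
grip_width: 0.0461
finger_force: 0.0
```

```bash
python3 -m crank '{"travel":[[-1,-2,0],[-2,-4,0],[-3,-6,0],[-4,-8,0],[-5,-9,0]],"turn":[[0,0,-8],[0,0,-16],[0,0,-24],[0,0,-32],[0,0,-40]],"gripper":[0.46,0.46,0.46,0.46,0.46]}'
python3 -m crank '{"travel":[[-1,-2,0],[-1.5,-2.9,0],[-1.5,-2.9,0],[-1.5,-2.9,0],[-1.5,-2.9,0]],"turn":[[0,0,-8],[0,0,-16],[0,0,-24],[0,0,-32],[0,0,-40]],"gripper":[0.46,0.46,0.46,0.46,0.46]}'
python3 -m crank '{"travel":[[0,0,0],[0,0,0],[0,0,0],[0,0,0],[0,0,0]],"turn":[[0,0,-8],[0,0,-16],[0,0,-24],[0,0,-32],[0,0,-40]],"gripper":[0.46,0.46,0.46,0.46,0.46]}'
python3 -m crank '{"travel":[[0,0,0],[0,0,0],[0,0,0],[0,0,0],[0,0,0]],"turn":[[0,0,-8],[0,0,-16],[0,0,-24],[0,0,-32],[0,0,-40]],"gripper":[0.46,0.46,0.46,0.46,0.46]}'
python3 -m crank '{"travel":[[0,0,0],[0,0,0],[0,0,0],[0,0,0],[0,0,0]],"turn":[[0,0,-8],[0,0,-16.4],[0,0,-16.4],[0,0,-16.4],[0,0,-16.4]],"gripper":[0.46,0.46,0.46,0.46,0.46]}'
cat > sil.py <<'E'
from h import *
import sys
np.set_printoptions(precision=4,suppress=True)
f=snap('wrist',sys.argv[1]);s=bot.observe();print(s['position'],s['tool_rot'],s['qpos'])
hsv=cv2.cvtColor(f['pixels'],cv2.COLOR_RGB2HSV);m=cv2.inRange(hsv,(8,90,60),(28,255,255))
n,L,st,ce=cv2.connectedComponentsWithStats(m)
for i in range(1,n):
    if st[i,4]>150:
        P=world(f,np.argwhere(L==i)[:,::-1],.009)[:,:2];c=P.mean(0)
        if np.hypot(*(c-[.466,-.116]))<.03:
            _,_,V=np.linalg.svd(P-c,full_matrices=False);pr=(P-c)@V.T;lo,hi=np.percentile(pr,1,0),np.percentile(pr,99,0)
            print(st[i,4],ce[i],np.degrees(np.arctan2(V[0,1],V[0,0])),hi-lo,c+((lo+hi)/2)@V)
E
python3 sil.py w7
```

```text
clock: 15.45
position: [0.4816, -0.0862, 0.1323]
tool_rot: [-3.14, 0.001, -3.021]
force: [-0.1, 0.7, 0.4]
grip_width: 0.0463
finger_force: 0.0
clock: 15.95
position: [0.4671, -0.1135, 0.1324]
tool_rot: [3.141, 0.001, 2.565]
force: [0.3, 1.0, 0.6]
grip_width: 0.0458
finger_force: 0.0
clock: 16.45
position: [0.4672, -0.1133, 0.1324]
tool_rot: [3.14, 0.0, 1.868]
force: [0.1, 0.9, -0.4]
grip_width: 0.0461
finger_force: 0.0
clock: 16.95
position: [0.4673, -0.1131, 0.1324]
tool_rot: [3.141, -0.001, 1.17]
force: [0.8, -1.3, 0.7]
grip_width: 0.0461
finger_force: 0.0
clock: 17.45
position: [0.467, -0.1134, 0.1316]
tool_rot: [3.141, -0.0, 0.893]
force: [0.1, -0.3, 0.3]
grip_width: 0.0463
finger_force: 0.0
[ 0.467  -0.1134  0.1315] [ 3.1416 -0.0003  0.8916] [ 0.2729  0.4489 -0.2025  2.0556  0.1444  0.6499 -0.7045]
662 [313.8761 199.2946] -129.10464656225517 [0.0439 0.0185] [ 0.4653 -0.1159]
```

```bash
python3 -m crank '{"travel":[[-0.15,-0.25,-3],[-0.15,-0.25,-6],[-0.15,-0.25,-9],[-0.15,-0.25,-10.8],[-0.15,-0.25,-11.4]],"turn":[[0,0,0],[0,0,0],[0,0,0],[0,0,0],[0,0,0]],"gripper":[0.46,0.46,0.46,0.46,0.46]}' 25
python3 -m crank '{"travel":[[0,0,0],[0,0,0],[0,0,0],[0,0,0],[0,0,0]],"turn":[[0,0,0],[0,0,0],[0,0,0],[0,0,0],[0,0,0]],"gripper":[0.6,0.8,0.9,0.9,0.9]}' 25
```

```text
clock: 18.0
position: [0.4645, -0.1157, 0.0157]
tool_rot: [-3.139, 0.001, 0.89]
force: [-0.1, 1.0, 0.8]
grip_width: 0.0461
finger_force: 0.0
clock: 18.5
position: [0.4658, -0.1161, 0.018]
tool_rot: [3.141, -0.001, 0.889]
force: [-1.3, 0.1, 7.4]
grip_width: 0.0165
finger_force: 26.8
```

```bash
python3 -m crank '{"travel":[[0,0,0.5],[0,0,2],[0,0,5],[0,0,9],[0,0,12]],"turn":[[0,0,0],[0,0,0],[0,0,0],[0,0,0],[0,0,0]],"gripper":[0.9,0.9,0.9,0.9,0.9]}' 25
python3 -m crank '{"travel":[[0.1,1,0],[0.2,3,0],[0.4,6,0],[0.7,10,0],[1,14,0]],"turn":[[0,0,-4],[0,0,-8],[0,0,-12],[0,0,-16],[0,0,-20]],"gripper":[0.9,0.9,0.9,0.9,0.9]}'
python3 -m crank '{"travel":[[0.3,4,0],[0.6,8,0],[0.9,12,0],[1.1,14.5,0],[1.15,15.1,0]],"turn":[[0,0,-6],[0,0,-12],[0,0,-16],[0,0,-18.8],[0,0,-18.8]],"gripper":[0.9,0.9,0.9,0.9,0.9]}'
python3 - <<'E'
from h import *
f=snap('wrist','w8'); s=bot.observe();print(s['position'],s['tool_rot'],s['qpos'],s['grip_width'])
E
```

```text
clock: 19.0
position: [0.4655, -0.116, 0.1397]
tool_rot: [3.141, -0.001, 0.889]
force: [-0.1, -0.3, -0.1]
grip_width: 0.0163
finger_force: 24.4
clock: 19.5
position: [0.4754, 0.0251, 0.1379]
tool_rot: [3.141, -0.001, 0.536]
force: [0.9, 0.2, -0.6]
grip_width: 0.0159
finger_force: 24.5
clock: 20.0
position: [0.4866, 0.1784, 0.1377]
tool_rot: [-3.14, -0.001, 0.214]
force: [1.6, -0.3, 0.2]
grip_width: 0.0164
finger_force: 24.5
[0.48669014 0.17747983 0.13760752] [-3.14078267e+00 -4.78586818e-04  2.14969960e-01] [-0.42030631  0.48283305 -0.05743265  1.96436689  0.04060345  0.69480801
 -1.85819172] 0.01624465005822555
```

View pics/w8.png

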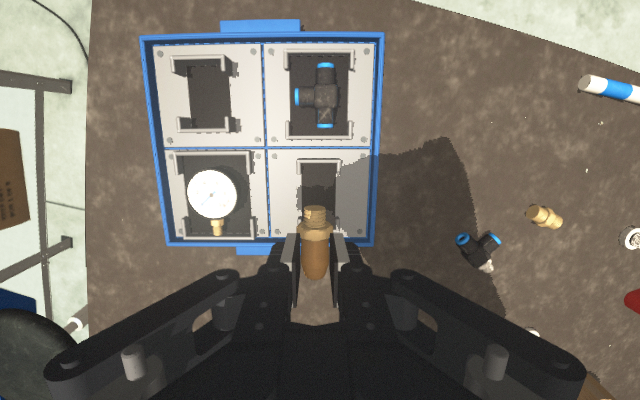

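The tee lies flat in its pocket, the gauge is fine, and the silencer is held along the pocket. Seam cross at (266,148).

Run:
```python
from h import *
np.set_printoptions(precision=4,suppress=True)
f=load('w8')
cr=world(f,[[266,148]],.006)[0,:2];co=world(f,[[141,36],[383,34]],.016)[:,:2];print('cross',cr,'far corners',co,'yaw',np.degrees(np.arctan2(*(co[0]-co[1])[::-1]))-90)
a=np.radians(12.3);u=np.array([np.cos(a),np.sin(a)]);v=np.array([-u[1],u[0]])
for n,(i,j) in dict(sil=(-1,-1),bot=(1,1)).items():print(n,cr+i*.0465*u+j*.0505*v)
w=world(f,[[297,159],[341,159]],.017)[:,:2];print('sil far wall outer',w,'->centre',w.mean(0)-.037*u)
print('bottle far wall outer top',world(f,[[172,57],[224,57]],.03)[:,:2],'floor',world(f,[[190,68],[231,120]],.007)[:,:2])
g=cv2.cvtColor(f['pixels'],cv2.COLOR_RGB2GRAY)
for r in(57,62,132):print(r,g[r,165:245:2])
```

```text
cross [0.5221 0.2334] far corners [[0.5963 0.3568]
 [0.6403 0.151 ]] yaw 12.069138334674776
sil [0.4874 0.1742]
bot [0.5568 0.2927]
sil far wall outer [[0.5194 0.2016]
 [0.5282 0.1613]] ->centre [0.4877 0.1735]
bottle far wall outer top [[0.5825 0.3201]
 [0.5909 0.277 ]] floor [[0.5792 0.3144]
 [0.5411 0.2703]]
57 [214 215 205 244 204 208 208 211 212 213 213 215 214 217 217 216 219 219
 220 219 222 222 223 224 223 224 221 221 210 194  78 130 222 229 227 228
 228 229 229 229]
62 [214 214 215 201 174  73  73  74  75  70  74  71  76  77  73  74  75  73
  74  73  75  75  75  79  75  76  76  78 189 212  83  75  79  81 124 178
 175 231 231 230]
132 [221 220 220 220 220 222 193 188 170 171 172 173 177 177 177 181 160 161
 182 192 194 158 157 169 200 201 157 162 208 210 198 157 117 197 203 174
 135 232 230 238]
```

```bash
python3 -m crank '{"travel":[[0,-0.1,-2],[0,-0.1,-5],[0,-0.1,-7],[0,-0.1,-8],[0,-0.1,-8.5]],"turn":[[0,0,0],[0,0,0],[0,0,0],[0,0,0],[0,0,0]],"gripper":[0.9,0.9,0.9,0.9,0.9]}' 25
python3 -m crank '{"travel":[[0,0,-0.6],[0,0,-1.2],[0,0,-1.7],[0,0,-2.2],[0,0,-2.6]],"turn":[[0,0,0],[0,0,0],[0,0,0],[0,0,0],[0,0,0]],"gripper":[0.9,0.9,0.9,0.9,0.9]}'
```

```text
clock: 20.55
position: [0.4868, 0.173, 0.0519]
tool_rot: [3.141, 0.001, 0.211]
force: [-0.0, -0.5, -0.6]
grip_width: 0.0164
finger_force: 24.5
clock: 21.05
position: [0.4869, 0.174, 0.026]
tool_rot: [-3.142, -0.0, 0.212]
force: [-0.2, 0.1, -1.2]
grip_width: 0.0161
finger_force: 24.5
```

```bash
python3 -m crank '{"travel":[[0,0,0],[0,0,0],[0,0,0],[0,0,0],[0,0,0]],"turn":[[0,0,0],[0,0,0],[0,0,0],[0,0,0],[0,0,0]],"gripper":[0.75,0.67,0.64,0.64,0.64]}' 30
python3 -m crank '{"travel":[[0,0,0.5],[0,0,2],[0,0,5],[0,0,9],[0,0,13]],"turn":[[0,0,0],[0,0,0],[0,0,0],[0,0,0],[0,0,0]],"gripper":[0.64,0.64,0.64,0.64,0.64]}' 30
python3 -m crank '{"travel":[[0,-2,1],[0,-6,3],[0,-10.5,6],[0,-15,9],[0,-19,9]],"turn":[[0,0,0],[0,0,0],[0,0,0],[0,0,0],[0,0,0]],"gripper":[0.5,0.4,0.4,0.4,0.4]}'
python3 - <<'E'
from h import *
f=snap('wrist','w9');g=snap('top','t2');s=bot.observe();print(s['position'],s['tool_rot'],s['qpos'])
print(pix(f,[[.443,-.241,.04],[.4875,.1745,.01]]),pix(g,[[.443,-.241,.04]]))
E
```

```text
clock: 21.55
position: [0.487, 0.174, 0.0264]
tool_rot: [-3.142, -0.0, 0.211]
force: [-0.5, -0.9, -0.1]
grip_width: 0.0306
finger_force: 0.0
clock: 22.05
position: [0.4865, 0.1738, 0.158]
tool_rot: [3.142, 0.001, 0.212]
force: [0.5, 0.4, -1.1]
grip_width: 0.0304
finger_force: 0.0
clock: 22.55
position: [0.4877, -0.0172, 0.2496]
tool_rot: [3.141, -0.005, 0.212]
force: [0.7, 0.2, -0.8]
grip_width: 0.051
finger_force: 0.0
[ 0.48684915 -0.02192632  0.24796391] [ 3.1394855e+00 -1.9902393e-03  2.0426717e-01] [-7.82926168e-02  2.81329880e-01  4.66601790e-04  1.93579431e+00
  2.14549685e-03  9.22229563e-01 -1.44566982e+00]
[[464.95326025 246.10367753]
 [176.40854517 148.02516309]] [[418.68278198 241.71395116]]
```

```bash
cat > bf.py <<'E'
from h import *
from scipy.optimize import minimize
import sys
np.set_printoptions(precision=4,suppress=True)
obs=[]
for n in sys.argv[1:]:
    g=load(n);h=cv2.cvtColor(g['pixels'],cv2.COLOR_RGB2HSV)
    mk=cv2.inRange(h,(0,120,25),(8,255,255))|cv2.inRange(h,(170,120,25),(180,255,255))
    k,L,st,ce=cv2.connectedComponentsWithStats(mk);uv=pix(g,[[.443,-.241,.04]])[0]
    i=min((i for i in range(1,k) if st[i,4]>60),key=lambda i:np.hypot(*(ce[i]-uv)))
    H=cv2.convexHull(np.argwhere(L==i)[:,::-1].astype(np.float32)).reshape(-1,2);obs.append((g,H));print(n,st[i],cv2.contourArea(H))
def box(p,g):
    c,s=np.cos(p[2]),np.sin(p[2]);t=np.linspace(0,2*np.pi,24,endpoint=False)
    se=lambda a,b:np.c_[a*np.sign(np.cos(t))*abs(np.cos(t))**.4,b*np.sign(np.sin(t))*abs(np.sin(t))**.4]
    B=[]
    for k,z in((1,0),(1,.058),(.6,.07)):
        q=se(.0115*k,.02*k);B+=[[p[0]+c*a-s*b,p[1]+s*a+c*b,z] for a,b in q]
    return cv2.convexHull(pix(g,B).astype(np.float32)).reshape(-1,2)
def cost(p,each=False):
    e=[]
    for g,H in obs:
        q=box(p,g);e.append((cv2.contourArea(q)+cv2.contourArea(H)-2*cv2.intersectConvexConvex(q,H)[0])/cv2.contourArea(H))
    return e if each else sum(e)
R=[minimize(cost,[.443,-.241,a],method='Nelder-Mead',options=dict(initial_simplex=np.array([.443,-.241,a])+np.array([[0,0,0],[.008,0,0],[0,.008,0],[0,0,.3]]))) for a in np.arange(-1.5,1.6,.3)]
for r in sorted(R,key=lambda r:r.fun)[:4]:print(r.x[:2],np.degrees(r.x[2])%180,cost(r.x,True))
g,H=obs[-1];im=cv2.cvtColor(g['pixels'],cv2.COLOR_RGB2BGR);r=min(R,key=lambda r:r.fun)
c=pix(g,[[*r.x[:2],.04]])[0].astype(int);s=8;o=c-35
a=cv2.resize(im[o[1]:o[1]+70,o[0]:o[0]+70],None,fx=s,fy=s,interpolation=2)
cv2.polylines(a,[((box(r.x,g)-o+.5)*s).astype(np.int32)],True,(0,255,0));cv2.imwrite('pics/bf.png',a)
E
python3 bf.py w1 w9; python3 bf.py top0 w9|tail -4;python3 bf.py w1 t2 top0 w9
```

```text
w1 [178 124  35  28 655] 721.5
w9 [445 228  48  34 986] 1008.5
[ 0.4445 -0.2475] 17.2442351080943 [0.18494290187759668, 0.14736044884742]
[ 0.4445 -0.2475] 17.242176275221137 [0.18486890247271073, 0.14743460935596367]
[ 0.4445 -0.2475] 17.23951221914477 [0.18490792332194186, 0.1473957401601968]
[ 0.4445 -0.2475] 17.236871458745703 [0.1848863304627521, 0.14741742747790104]
[ 0.4438 -0.2472] 28.173141494199548 [0.15788036939473107, 0.1996411244857301]
[ 0.4438 -0.2472] 28.178503834320782 [0.15785393698317324, 0.19966756037944797]
[ 0.4438 -0.2472] 28.178345779668636 [0.1578793078950281, 0.19964240082430187]
[ 0.4438 -0.2472] 28.177855105046394 [0.1578544691003881, 0.19966745218419066]
w1 [178 124  35  28 655] 721.5
t2 [410 235  20  15 143] 168.5
top0 [410 235  20  15 147] 169.0
w9 [445 228  48  34 986] 1008.5
[ 0.4438 -0.2471] 28.21937132773847 [0.2140827227602645, 0.16405725728399853, 0.15756623810102072, 0.20015038422091383]
[ 0.4438 -0.2471] 28.21196793001082 [0.21401300570686824, 0.16409534385886584, 0.15758669598733444, 0.2001618512725595]
[ 0.4438 -0.2471] 28.216458100777036 [0.2140266979344761, 0.16409063770764615, 0.15758362895610725, 0.200156266256441]
[ 0.4438 -0.2471] 28.213270785244468 [0.2140576533070615, 0.1640614927000192, 0.1575663077063616, 0.2001718569751949]
```

View pics/bf.png

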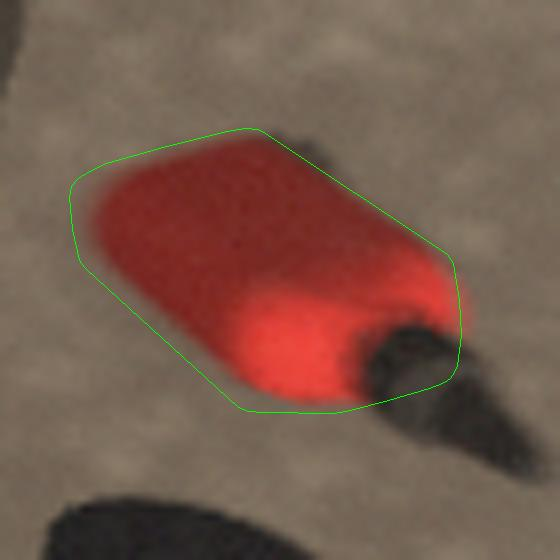

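The bottle's body is more rounded than my model: the outline overshoots at its corners, and the cap tip is at crop (530,470). I'll refit with rounded (stadium) ends.

```bash
python3 - <<'E'
s=open('bf.py').read()
s=s.replace("se=lambda a,b:np.c_[a*np.sign(np.cos(t))*abs(np.cos(t))**.4,b*np.sign(np.sin(t))*abs(np.sin(t))**.4]","se=lambda a,b:np.c_[a*np.cos(t),(b-a)*np.sign(np.sin(t))+a*np.sin(t)]").replace("(1,.058),(.6,.07)","(1,.062),(.75,.07)")
s+="\nf=load('w9');cc=pix(f,[[*r.x[:2],.04]])[0].astype(int)-35\nprint('tip',world(f,np.array([532,472])/8+cc,.107)[0],'capbase',world(f,np.array([400,360])/8+cc,.075)[0])"
open('bf.py','w').write(s)
E
python3 bf.py w1 w9|tail -3; python3 bf.py w1 t2 top0 w9|tail -3; python3 bf.py w9|tail -3
```

```text
[ 0.4455 -0.2452] 26.055123687201668 [0.16295300015225447, 0.15436705296289363]
[ 0.4455 -0.2452] 26.06015018632337 [0.16293121122013537, 0.15438897905886972]
tip [ 0.4449 -0.247   0.107 ] capbase [ 0.4471 -0.2449  0.075 ]
[ 0.444 -0.247] 28.9495579395416 [0.17863491218873026, 0.13309576219771313, 0.12597421610716886, 0.190995481331594]
[ 0.444 -0.247] 28.93989616799049 [0.17860278938724308, 0.1331400132602639, 0.1260103908444606, 0.19094730091147794]
tip [ 0.4439 -0.2487  0.107 ] capbase [ 0.446  -0.2468  0.075 ]
[ 0.4462 -0.245 ] 27.553636088890045 [0.14338800872006094]
[ 0.4462 -0.2451] 27.578136424879627 [0.14338807637577466]
tip [ 0.4461 -0.2464  0.107 ] capbase [ 0.4484 -0.2444  0.075 ]
```

```bash
python3 -m crank '{"travel":[[-0.4,-2,0],[-0.9,-5,0],[-1.5,-8,0],[-2,-11,0],[-2.5,-13,0]],"turn":[[0,0,7],[0,0,14],[0,0,21],[0,0,28],[0,0,35]],"gripper":[0.28,0.28,0.28,0.28,0.28]}' 40
python3 -m crank '{"travel":[[-0.4,-2,0],[-0.9,-5,0],[-1.4,-8,0],[-1.7,-10,0],[-1.7,-10,0]],"turn":[[0,0,7],[0,0,14],[0,0,21],[0,0,28],[0,0,35]],"gripper":[0.28,0.28,0.28,0.28,0.28]}' 40
python3 -m crank '{"travel":[[0,0,0],[0,0,0],[0,0,0],[0,0,0],[0,0,0]],"turn":[[0,0,7],[0,0,14],[0,0,21],[0,0,28],[0,0,35.4]],"gripper":[0.28,0.28,0.28,0.28,0.28]}' 40
python3 - <<'E'
from h import *
f=snap('wrist','w10'); s=bot.observe();print(s['position'],s['tool_rot'],s['qpos'])
E
python3 bf.py w10; python3 bf.py w10 w9 t2|tail -3
```

```text
clock: 23.15
position: [0.4613, -0.1479, 0.2466]
tool_rot: [3.141, 0.0, 0.826]
force: [0.1, -0.4, -0.5]
grip_width: 0.0621
finger_force: 0.0
clock: 23.65
position: [0.4439, -0.2487, 0.2465]
tool_rot: [-3.141, 0.001, 1.435]
force: [0.4, 1.0, -0.8]
grip_width: 0.0611
finger_force: 0.0
clock: 24.15
position: [0.4447, -0.2459, 0.2466]
tool_rot: [-3.141, 0.0, 2.056]
force: [-0.1, -1.0, -0.4]
grip_width: 0.0613
finger_force: 0.0
[ 0.44472973 -0.24594386  0.24656858] [-3.14143475e+00  1.57511678e-04  2.06476263e+00] [ 0.58209731  0.32638342 -0.24457929  1.87642114  0.09586451  0.95001995
  0.78805175]
w10 [304 161  20  36 429] 580.5
[ 0.4431 -0.2442] 32.810399171895426 [0.11357621408751897]
[ 0.4431 -0.2442] 32.80917666844836 [0.11357626522523026]
[ 0.4431 -0.2442] 32.814083856915374 [0.11357627605055166]
[ 0.443  -0.2442] 32.77700519573576 [0.11357641951152918]
tip [ 0.4434 -0.2463  0.107 ] capbase [ 0.4455 -0.2442  0.075 ]
[ 0.4443 -0.2467] 29.239717218407655 [0.12263332818242545, 0.1818411371944935, 0.1497624823837389]
[ 0.4443 -0.2467] 29.249356356813134 [0.12263479272287073, 0.1817805143031645, 0.14982164269506665]
tip [ 0.4439 -0.2487  0.107 ] capbase [ 0.446  -0.2468  0.075 ]
```

```bash
python3 -m crank '{"travel":[[0,0,-3],[0,0,-7],[0,0,-10],[0,0,-12],[0,0,-13]],"turn":[[0,0,1.5],[0,0,1.5],[0,0,1.5],[0,0,1.5],[0,0,1.5]],"gripper":[0.28,0.28,0.28,0.28,0.28]}' 30
python3 -m crank '{"travel":[[0,0,-1.5],[0,0,-3],[0,0,-5],[0,0,-6.5],[0,0,-7]],"turn":[[0,0,0],[0,0,0],[0,0,0],[0,0,0],[0,0,0]],"gripper":[0.28,0.28,0.28,0.28,0.28]}' 30
python3 -m crank '{"travel":[[0,0,0],[0,0,0],[0,0,0],[0,0,0],[0,0,0]],"turn":[[0,0,0],[0,0,0],[0,0,0],[0,0,0],[0,0,0]],"gripper":[0.5,0.65,0.72,0.8,0.85]}' 30
python3 -m crank '{"travel":[[0,0,0],[0,0,0.3],[0,0,1],[0,0,2],[0,0,4]],"turn":[[0,0,0],[0,0,0],[0,0,0],[0,0,0],[0,0,0]],"gripper":[0.85,0.85,0.85,0.85,0.85]}' 30
python3 -c "
from h import *
snap('scene','s2');f=load('s2');p=pix(f,[[.4445,-.2457,.07]])[0].astype(int);print(p)
a=f['pixels'][max(0,p[1]-100):p[1]+100,p[0]-120:p[0]+120,::-1];cv2.imwrite('pics/s2c.png',cv2.resize(a,None,fx=2.5,fy=2.5))"
```

```text
clock: 24.7
position: [0.4442, -0.2457, 0.1149]
tool_rot: [-3.14, -0.002, 2.075]
force: [0.3, -0.3, 0.4]
grip_width: 0.0613
finger_force: 0.0
clock: 25.2
position: [0.4447, -0.2459, 0.0457]
tool_rot: [-3.141, -0.001, 2.076]
force: [-0.2, -0.1, 1.0]
grip_width: 0.0614
finger_force: 0.0
clock: 25.7
position: [0.4455, -0.2463, 0.0472]
tool_rot: [3.141, 0.001, 2.077]
force: [-0.6, 0.0, 8.0]
grip_width: 0.0216
finger_force: 29.3
clock: 26.2
position: [0.4444, -0.2458, 0.0867]
tool_rot: [-3.141, -0.001, 2.077]
force: [0.0, -0.3, 0.1]
grip_width: 0.022
finger_force: 29.6
[395 257]
```

View pics/s2c.png

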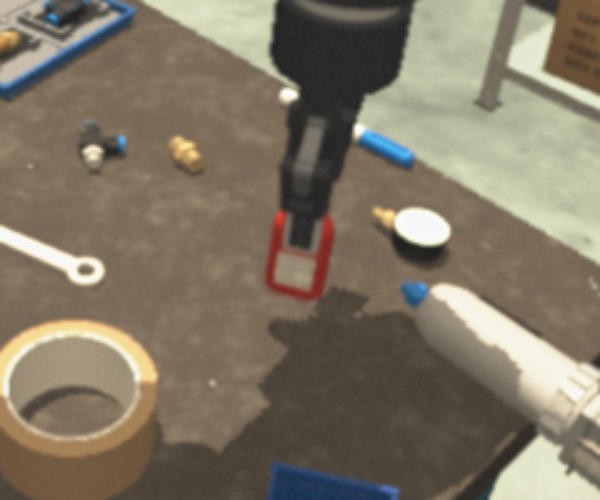

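The bottle is gripped by its flat sides above the nest-wall height and hangs upright. I'll carry it to the nest.

```bash
python3 -m crank '{"travel":[[0,0,1.5],[0.1,0.5,4],[0.3,1.5,6.5],[0.6,3,8.5],[1,5,9]],"turn":[[0,0,0],[0,0,2],[0,0,5],[0,0,9],[0,0,13]],"gripper":[0.85,0.85,0.85,0.85,0.85]}' 30
python3 -m crank '{"travel":[[0.6,3,0],[1.3,6.5,0],[2,10,0],[2.7,13.5,0],[3.4,17,0]],"turn":[[0,0,4],[0,0,9],[0,0,14],[0,0,19],[0,0,24]],"gripper":[0.85,0.85,0.85,0.85,0.85]}'
python3 -m crank '{"travel":[[0.7,3.5,0],[1.4,7,0],[2.1,10.5,0],[2.8,14,0],[3.5,17.3,0]],"turn":[[0,0,5],[0,0,10],[0,0,15],[0,0,20],[0,0,24]],"gripper":[0.85,0.85,0.85,0.85,0.85]}'
python3 -m crank '{"travel":[[0.9,3.5,0],[1.8,7.5,0],[2.6,11,0],[3.2,13.5,0],[3.35,14.5,0]],"turn":[[0,0,4],[0,0,8],[0,0,11],[0,0,12.3],[0,0,12.3]],"gripper":[0.85,0.85,0.85,0.85,0.85]}'
python3 - <<'E'
from h import *
np.set_printoptions(precision=4,suppress=True)
f=snap('wrist','w11');s=bot.observe();print(s['position'],s['tool_rot'],s['qpos'],s['grip_width'])
# tray rim lines by blue mask -> min-area rect of near corners
h=cv2.cvtColor(f['pixels'],cv2.COLOR_RGB2HSV);m=cv2.inRange(h,(100,120,60),(120,255,255))
n,L,st,ce=cv2.connectedComponentsWithStats(m);i=1+st[1:,4].argmax();print(st[i])
e=pix(f,[[.4497,.1114,.016],[.4050,.3168,.016]]);print('expected near corners',e)
c=np.argwhere(L==i)[:,::-1].astype(int)
print('leftmost',c[c[:,0].argmin()],'rightmost',c[c[:,0].argmax()],'tl',c[(c.sum(1)).argmin()],'tr',c[(c[:,0]-c[:,1]).argmax()])
E
```

```text
clock: 26.75
position: [0.4557, -0.1962, 0.1789]
tool_rot: [3.14, 0.003, 2.306]
force: [-0.3, -0.3, -0.4]
grip_width: 0.022
finger_force: 29.6
clock: 27.25
position: [0.4887, -0.024, 0.1762]
tool_rot: [-3.142, -0.0, 2.728]
force: [-0.0, -0.3, -0.8]
grip_width: 0.0221
finger_force: 29.6
clock: 27.75
position: [0.5235, 0.1492, 0.1762]
tool_rot: [3.142, -0.0, -3.136]
force: [0.1, -0.4, -0.3]
grip_width: 0.0214
finger_force: 29.6
clock: 28.25
position: [0.5565, 0.2953, 0.1759]
tool_rot: [3.14, -0.001, -2.922]
force: [-0.9, -0.7, -0.3]
grip_width: 0.0217
finger_force: 29.6
[0.5564 0.2955 0.1759] [ 3.1401 -0.0006 -2.9231] [-0.1913  0.6499 -0.5975  1.6164  0.4133  1.0045  0.8706] 0.02186212088392864
[ 157   33  215  207 5295]
expected near corners [[159.3369  46.9127]
 [369.6075  46.0114]]
leftmost [157  47] rightmost [371  45] tl [158  46] tr [371  45]
```

```bash
python3 -m crank '{"travel":[[0,0,-1],[0,0,-3],[0,0,-5.5],[0,0,-7.5],[0,0,-8.5]],"turn":[[0,0,0],[0,0,0],[0,0,0],[0,0,0],[0,0,0]],"gripper":[0.85,0.85,0.85,0.85,0.85]}'
python3 -m crank '{"travel":[[0,0,0],[0,0,0],[0,0,0],[0,0,0],[0,0,0]],"turn":[[0,0,0],[0,0,0],[0,0,0],[0,0,0],[0,0,0]],"gripper":[0.85,0.85,0.85,0.85,0.85]}'
```

```text
clock: 28.8
position: [0.5567, 0.2898, 0.0891]
tool_rot: [-3.14, -0.002, -2.928]
force: [0.4, -0.0, -0.9]
grip_width: 0.0215
finger_force: 29.6
clock: 29.3
position: [0.5576, 0.292, 0.0918]
tool_rot: [3.141, 0.001, -2.927]
force: [-0.2, 0.4, -0.3]
grip_width: 0.0219
finger_force: 29.6
```

```bash
python3 -m crank '{"travel":[[0,0.1,-0.6],[0,0.1,-1.3],[0,0.1,-2],[0,0.1,-2.7],[0,0.1,-3.3]],"turn":[[0,0,0],[0,0,0],[0,0,0],[0,0,0],[0,0,0]],"gripper":[0.85,0.85,0.85,0.85,0.85]}'
python3 -m crank '{"travel":[[0,0,0],[0,0,-0.1],[0,0,-0.2],[0,0,-0.3],[0,0,-0.3]],"turn":[[0,0,0],[0,0,0],[0,0,0],[0,0,0],[0,0,0]],"gripper":[0.85,0.85,0.85,0.85,0.85]}'
```

```text
clock: 29.8
position: [0.5572, 0.2929, 0.0573]
tool_rot: [-3.141, -0.001, -2.927]
force: [0.9, -0.1, -0.5]
grip_width: 0.0217
finger_force: 29.6
clock: 30.3
position: [0.5574, 0.293, 0.0553]
tool_rot: [-3.142, 0.0, -2.927]
force: [0.1, -0.1, -0.5]
grip_width: 0.0217
finger_force: 29.6
```

Lower in 0.5 mm steps until it touches.

```bash
python3 -m crank '{"travel":[[0,0,0],[0,0,-0.05],[0,0,-0.1],[0,0,-0.1],[0,0,-0.1]],"turn":[[0,0,0],[0,0,0],[0,0,0],[0,0,0],[0,0,0]],"gripper":[0.85,0.85,0.85,0.85,0.85]}'
python3 -m crank '{"travel":[[0,0,-0.05],[0,0,-0.1],[0,0,-0.1],[0,0,-0.1],[0,0,-0.1]],"turn":[[0,0,0],[0,0,0],[0,0,0],[0,0,0],[0,0,0]],"gripper":[0.85,0.85,0.85,0.85,0.85]}'
```

```text
clock: 30.8
position: [0.5574, 0.293, 0.0543]
tool_rot: [-3.142, 0.0, -2.927]
force: [0.7, -0.6, 0.8]
grip_width: 0.0216
finger_force: 29.7
clock: 31.3
position: [0.5578, 0.2932, 0.0542]
tool_rot: [-3.141, 0.001, -2.927]
force: [-2.4, -2.5, 14.0]
grip_width: 0.0217
finger_force: 31.2
```

Contact came at the predicted height. I'll take the load off by 1 mm, then open slowly and rise.

```bash
python3 -m crank '{"travel":[[0,0,0.1],[0,0,0.1],[0,0,0.1],[0,0,0.1],[0,0,0.1]],"turn":[[0,0,0],[0,0,0],[0,0,0],[0,0,0],[0,0,0]],"gripper":[0.85,0.85,0.72,0.66,0.62]}'
python3 -m crank '{"travel":[[0,0,0],[0,0,0],[0,0,0],[0,0,0],[0,0,0]],"turn":[[0,0,0],[0,0,0],[0,0,0],[0,0,0],[0,0,0]],"gripper":[0.55,0.5,0.45,0.45,0.45]}'
python3 -m crank '{"travel":[[0,0,0.5],[0,0,2],[0,0,4],[0,0,7],[0,0,10]],"turn":[[0,0,0],[0,0,0],[0,0,0],[0,0,0],[0,0,0]],"gripper":[0.45,0.45,0.45,0.45,0.45]}'
python3 -m crank '{"travel":[[0,0,2],[0,0,5],[0,-4,8],[0,-8,9],[0,-12,9]],"turn":[[0,0,0],[0,0,0],[0,0,0],[0,0,0],[0,0,0]],"gripper":[0.45,0.45,0.45,0.45,0.45]}'
python3 -m crank '{"travel":[[0,-4,0],[-1,-8,0],[-1,-12,0],[-1,-16,0],[-1,-20,0]],"turn":[[0,0,0],[0,0,0],[0,0,0],[0,0,0],[0,0,0]],"gripper":[0.45,0.45,0.45,0.45,0.45]}'
python3 -m crank '{"travel":[[0,-4,0],[0,-8,0],[0,-12,0],[0,-12,0],[0,-12,0]],"turn":[[0,0,0],[0,0,0],[0,0,0],[0,0,0],[0,0,0]],"gripper":[0.45,0.45,0.45,0.45,0.45]}'
cat > chk.py <<'E'
from h import *
np.set_printoptions(precision=4,suppress=True)
f=snap('top','t9');g=load('top0');h=cv2.cvtColor(f['pixels'],cv2.COLOR_RGB2HSV)
red=cv2.inRange(h,(0,120,25),(8,255,255))|cv2.inRange(h,(170,120,25),(180,255,255))
n,L,st,ce=cv2.connectedComponentsWithStats(red)
for i in range(1,n):
    if st[i,4]>40:print('red',st[i],ce[i],world(f,ce[i],.06)[0,:2])
print('expected bottle px base/shoulder/tip',pix(f,[[.557,.293,.007],[.557,.293,.07],[.557,.293,.115]]))
for nm,F in(('before',g),('after',f)):
    m=cv2.inRange(cv2.cvtColor(F['pixels'],cv2.COLOR_RGB2HSV),(100,120,60),(120,255,255));m[:,300:]=0;m[280:]=0
    c=np.argwhere(m)[:,::-1];s=c.sum(1);d=c[:,0]-c[:,1];print(nm,c[s.argmin()],c[d.argmax()],c[s.argmax()],c[d.argmin()])
d=np.abs(f['pixels'].astype(int)-g['pixels']).sum(2)
for k,p in dict(small=[.5814,-.2533,.021],elbow=[.463,-.008,.01]).items():
    u=pix(f,[p])[0].astype(int);print(k,d[u[1]-12:u[1]+12,u[0]-12:u[0]+12].mean())
E
python3 chk.py
```

```text
clock: 31.8
position: [0.5574, 0.293, 0.0542]
tool_rot: [3.142, -0.0, -2.927]
force: [-0.2, -0.2, -0.5]
grip_width: 0.0324
finger_force: 0.0
clock: 32.3
position: [0.5574, 0.293, 0.0543]
tool_rot: [-3.142, -0.0, -2.927]
force: [0.2, 0.2, -0.3]
grip_width: 0.0468
finger_force: 0.0
clock: 32.8
position: [0.5573, 0.2931, 0.1565]
tool_rot: [3.141, 0.0, -2.926]
force: [0.2, -0.0, -0.3]
grip_width: 0.0472
finger_force: 0.0
clock: 33.3
position: [0.5578, 0.1722, 0.2474]
tool_rot: [3.142, 0.004, -2.926]
force: [1.7, -0.1, -0.1]
grip_width: 0.0477
finger_force: 0.0
clock: 33.8
position: [0.5471, -0.0285, 0.2457]
tool_rot: [-3.141, 0.001, -2.926]
force: [0.4, 0.6, 0.3]
grip_width: 0.0472
finger_force: 0.0
clock: 34.3
position: [0.5473, -0.1474, 0.2452]
tool_rot: [-3.141, 0.001, -2.928]
force: [0.7, -0.0, 0.4]
grip_width: 0.0472
finger_force: 0.0
red [199 190  14  19 134] [205.1343 200.097 ] [0.5497 0.2854]
expected bottle px base/shoulder/tip [[207.5245 201.4111]
 [201.1395 196.384 ]
 [196.1165 192.4258]]
before [182 187] [262 169] [278 243] [195 261]
after [182 187] [262 169] [278 243] [195 261]
small 202.73958333333334
elbow 12.135416666666666
```

Run:
```python
from h import *
np.set_printoptions(precision=4,suppress=True)
f=load('t9');h=cv2.cvtColor(f['pixels'],cv2.COLOR_RGB2HSV)
def near(m,p,nm,z):
    n,L,st,ce=cv2.connectedComponentsWithStats(m);u=pix(f,[[*p,z]])[0]
    for i in range(1,n):
        if st[i,4]>5 and np.hypot(*(ce[i]-u))<12:
            P=world(f,np.argwhere(L==i)[:,::-1],z)[:,:2];w,V=np.linalg.eigh(np.cov((P-P.mean(0)).T));print(nm,st[i],P.mean(0),np.degrees(np.arctan2(V[1,1],V[0,1])),4*np.sqrt(w))
near(cv2.inRange(h,(8,90,50),(28,255,255)),(.4875,.1745),'sil',.016)
near(cv2.inRange(h,(100,90,40),(125,255,255)),(.579,.1955),'tee',.017)
near(cv2.inRange(h,(0,0,170),(180,50,255)),(.472,.275),'dial',.028)
# bottle: cap darkness at expected shoulder->tip vs pocket; red bbox vs model standing
q=pix(f,[[.557,.293,z] for z in(.085,.1,.113)]).astype(int);print([f['pixels'][v,u] for u,v in q])
a=np.radians(12.3);c,s=np.cos(a),np.sin(a)
B=pix(f,[[.557+c*x-s*y,.293+s*x+c*y,z] for x in(-.02,.02) for y in(-.0115,.0115) for z in(.03,.075)]);print('standing bbox',B.min(0),B.max(0))
```

```text
sil [248 219   9  18 109] [0.4856 0.174 ] -167.49683709182648 [0.0194 0.0501]
tee [243 181   5   3  12] [0.6047 0.1944] 107.56688353375323 [0.0074 0.0147]
tee [236 192   5   6  12] [0.5719 0.2133] -149.6239723122744 [0.0076 0.0207]
tee [246 199   6   5  18] [0.5546 0.1848] 79.25713201879704 [0.0114 0.0168]
dial [203 225  19  18 269] [0.4707 0.2739] 70.06117150183405 [0.0463 0.0475]
[array([38, 37, 34], dtype=uint8), array([53, 51, 45], dtype=uint8), array([56, 54, 51], dtype=uint8)]
standing bbox [194.6117 187.1296] [211.0977 208.19  ]
```

All four parts measure in place: the silencer and tee at the nest yaw, the dial centred, and the bottle's red outline and cap matching a standing bottle. The tray's corners haven't moved from the first picture.

```bash
python3 -c "
from workcell import bot
print(bot.job_done())"
```

```text
the job is handed in; nothing more can be done
None
```

I've handed in the kit after about 34 s of robot time: the large gauge, tee and silencer lie flat in their holders, the bottle was stood upright last, and the final images show the tray unmoved and the elbow where it lay (the arm blocked the small gauge in that view, but I never went near it).

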